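Close the pod and hold the wake-up key in its slot

TASK

Gently lower the blue lid of the underwater robot's electronics pod until it is fully closed, without letting it slam. Then take the key with the orange handle from the black stand, pass its blade straight down into the slot in the closed lid until the lid's top face is level with the yellow band on the blade, and finish still gripping it there, upright and still: do not push it home or let go. Leave the grey key in the stand and the other things on the bench where they are.

Things in the scene. Friction and masses are not known exactly. Their poses are not given: they have to be found in the camera images.
- pod: aluminium pod on a plywood cradle, fixed. Origin at bench level under its centre, z up, x from the front (tab side) to the hinge side, y across. Cradle 240 (x) x 200 (y) x 15 mm high; on it an open box 160 x 140 mm, rim 100 mm above the bench, 77 mm deep inside and empty. Connector stubs stick out 30 mm from its two y sides
- lid (a joint): angle of the blue lid: 0 closed on the rim, grows as it opens upward, 0.7 to 1.2 rad at the start. Hinge along the pod's y axis at x = +80, z = 100 mm in the pod's frame. Plate 164 x 144 x 10 mm, 0.3 kg; the hinge is stiff: the lid stays where it is left, and about 1 to 5 N on the tab closes it; it then stays closed
- slot (a point): centre of the slot at the lid's top (outer) face, moves with the lid, 80 mm from the hinge line. The slot goes straight through the 10 mm lid; 10 mm wide along this frame's x, 38 mm long along its y, mouth chamfered 2 mm. z is the lid's outward normal (up when closed, then 110 mm above the bench)
- tab (a point): point on the outer (upper) face of the black finger tab, moves with the lid; axes as slot. Tab 50 mm wide (y), 10 mm thick, sticks out 32 mm beyond the lid's free edge. This point is 12 mm short of its end, 182 mm from the hinge line along the lid and 10 mm out along its normal. Push here to close the lid
- stand: black key stand, fixed, 70 (x) x 150 (y) x 62 mm high, origin under its centre. Two wells from the top, 36 mm to either side of the centre along its y, hold the two keys upright; which key is in which well varies
- key: key with ORANGE handle, upright in the stand. Origin at the blade's tip, z up the key. Blade 8 (x) x 36 (y) x 55 mm long, last 3 mm 1 mm slimmer per side; yellow band 26 to 44 mm above the tip. Handle 20 (x) x 44 (y) mm, 55 to 110 mm above the tip. A half turn is the same. Starts with handle resting on the stand, tip 7 mm over the bench, 2 mm play each side in the well; 0.08 to 0.17 kg
- grey_key: the same key with a GREY handle, in the other well; to be left alone
- tape_roll: orange tape roll lying flat, 84 mm across, 30 mm high; origin under its centre; bystander, leave alone
- torch: black torch lying on its side, 140 mm long, 36 mm high; origin at table level below the middle; bystander, leave alone
- screwdriver: screwdriver lying on the table; bystander, leave alone
- wrench: steel wrench lying on the table; bystander, leave alone
- thruster: small black and silver thruster motor standing up, 70 mm across, 135 mm high; origin under its centre; bystander, leave alone
- grease_jar: closed jar, 64 mm across, 70 mm high; origin under its centre; bystander, leave alone
- calculator: black pocket calculator lying flat, 150 x 80 x 16 mm; origin under its centre; bystander, leave alone

How it is judged:
By the outcome, as a careful person would: the job done as asked, in the order asked, and still so for the second after the job is handed in, while the arm keeps its last pose, push and grip.
It also fails if it takes over 72 s, if anything falls off the work surface, if the arm or the gripper's body presses on something with over 40 N, if the wrist force passes 120 N, or if a joint passes its speed limit or range.

ROBOT

A 6-joint arm with a two-finger parallel gripper is mounted at the origin on the work surface. World frame = base frame: x ahead of the robot, y to its left, z up, the work surface at z = 0. Lengths are in m, angles in rad, forces in N, time in s.
With the tool pointing down it reaches from about 0.35 to 0.875 m from the base axis. Payload 4.2 kg.
Tool frame: the origin (TCP) lies midway between the tips of the shut fingers; the grasp point (between the pads) lies ctrl.hold_point_z behind it (ctrl.hold_point_z is the distance from the TCP to the grasp point, in m); z points along the fingers, y is the direction in which the jaws open and shut (so a half turn about z gives the same grasp; the last joint's range is limited). The gripper opens to 87 mm and grips with 3 to 60 N. Pads are 19 mm wide; open, the fingers measure 117 mm over their backs; the gripper's body (75 mm by 190 mm) begins 51 mm behind the grasp point.
Start: joints at [-1.083, 0.385, 0.008, 0, -1.194, -0.259], TCP at [0.142, -0.609, 0.223] pointing down, gripper open.
Joint ranges: [-3.14, 3.14], [-1.21, 2.06], [-1.07, 1.41], [-3.16, 2.05], [-2.99, -0.16], [-3.1, 3.1]. Speed limits (rad/s): [2.79, 2.79, 3.14, 3.14, 3.14, 3.14].

INTERFACE

Orientations are given as [roll, pitch, yaw] about the fixed x, y, z axes, in that order (R = Rz(yaw) Ry(pitch) Rx(roll)).
In Python, from cell import ctrl gives the robot as it stands.
- The arm moves only by the tool move_arm, never from a script. Its argument "plan" is a list of rows, each a list of 5 numbers: the shift along the tool's x, y, z in cm, then the turn about the tool's z in degrees, then the finger opening in cm, from 0 to 8.7. A call has 1 to 10 rows; each row is the pose to reach, as a shift and turn from the pose commanded when the call began, along the tool's axes at that moment; what a row does not reach only later rows make up. A row lasts 1/8 s, in which the tool goes at most 62.5 mm and 10.7 degrees, less where a joint would pass 70% of its speed; a pose out of reach is approached as far as the arm can. A call with a gripper value outside its range is refused whole. The fingers move at their own pace and stop on an object; the grip force is fixed at half the most. Time passes only in rows, so rows that repeat a pose let the fingers close. It gives the time, the measured TCP pose, the force and the opening at its end, in the units of the state.
- ctrl.get_obs(): the state, without advancing time (a new reading comes with each control period).
- ctrl.capture(name): name is "side" or "top"; returns (picture, depth): 480x640x3 uint8, red, green, blue; 480x640 float32, m along the optical axis (not along the pixel's ray), 0 where there is no reading.
- ctrl.camera_model(name): a dict with "intrinsics" (3x3 intrinsics, pixels), "distortion" ([k1, k2, p1, p2, k3] as OpenCV has them; the pictures are not rectified), "world_to_cam" (4x4, takes a point from world to camera coordinates). Camera axes: x right, y up, looking along -z (the intrinsics and any distortion apply to the point x, -y, -z); pixel columns grow to the right and rows downward; lengths in m; the calibration is good to about 2 mm. A picture is of the moment at which its call begins. camera_model takes no time and is no camera call.
- ctrl.finish_job(): hands the job in, once; it reports no verdict.
The state is a dict: "time_s": time; "joint_positions": joint angles; "qd": joint speeds; "joint_efforts": joint torques, N m; "tool_pos": TCP position; "tcp_rot": TCP orientation; "contact_force": force on the tool from outside, world axes, zero at the start; "ft_torque": the same for the moment, N m; "finger_gap": finger opening in m.
Only numpy, scipy, OpenCV 4.12 (cv2) and the standard library are available. Lean on these libraries where they do the work, as an engineer would, in place of code of your own. Each camera call takes 0.05 s, during which the arm holds its last target. There are 200 camera calls.

## Working session

There is one attempt and no reset: what is moved stays moved. The work goes in short steps, Python scripts to look and compute and a tool call to move; the robot and the scene stay as the last step left them, time stands still between calls to the robot, and variables do not carry over. Pictures are saved under pics/ and viewed, about 8 in all and at most 12, crops included, and the job is handed in when it is done.

Besides the shell and the picture viewer there is one more tool, called after "Request:" in YAML: its name, and indented under it one key for each argument. move_arm: Moves the arm, as the interface text tells. Its arguments: {"type":"object","properties":{"plan":{"type":"array","items":{"type":"array","items":{"type":"number"}}}},"required":["plan"]}

```bash
ls; mkdir -p pics; cat > h.py <<'E'
import numpy as np,cv2
from cell import ctrl
from scipy.spatial.transform import Rotation as R
def cloud(name,dep):
    m=ctrl.camera_model(name);K=np.array(m["intrinsics"],float);d=np.array(m["distortion"],float)
    T=np.linalg.inv(np.array(m["world_to_cam"]))
    v,u=np.mgrid[0:480,0:640]
    p=cv2.undistortPoints(np.stack([u,v],-1).reshape(-1,1,2).astype(float),K,d).reshape(480,640,2)
    c=np.stack([p[...,0]*dep,-p[...,1]*dep,-dep],-1)
    w=c@T[:3,:3].T+T[:3,3]
    w[dep<=0]=np.nan
    return w
def cap(name,fn):
    im,d=ctrl.capture(name);cv2.imwrite(f"pics/{fn}.png",im[...,::-1]);np.savez(f"pics/{fn}.npz",im=im,d=d)
    return im,cloud(name,d)
E
python3 - <<'E'
from h import *
print(ctrl.hold_point_z, ctrl.get_obs())
for n in("side","top"):
    im,w=cap(n,n+"0");m=ctrl.camera_model(n);print(n,np.array(m["intrinsics"]).tolist(),m["distortion"],np.linalg.inv(m["world_to_cam"]).round(3).tolist())
E
```

```text
pics
0.0187 {'time_s': 0.0, 'joint_positions': array([-1.08340142e+00,  3.85552451e-01,  6.62083805e-03, -4.68365053e-04,
       -1.19400180e+00, -2.58582994e-01]), 'qd': array([ 0.00016801, -0.00060852, -0.00155003, -0.00061463, -0.00100627,
        0.00074866]), 'joint_efforts': array([ 5.70867633e-04, -3.90665925e+01,  1.87400991e+01,  4.21967983e+00,
        1.10301733e-02, -1.84059104e-04]), 'tool_pos': array([ 0.14162474, -0.60812351,  0.22146468]), 'tcp_rot': array([ 3.13941531e+00, -1.25812269e-04, -2.91295340e+00]), 'contact_force': array([ 0.7049066 , -0.04457081,  0.47734177]), 'ft_torque': array([-0.00488354, -0.00953245, -0.02926688]), 'finger_gap': 0.08696483283993321}
side [[571.0119857344184, 0.0, 315.5093971166184], [0.0, 571.0119857344184, 242.04641557743082], [0.0, 0.0, 1.0]] [-0.08858335  0.          0.          0.          0.        ] [[-0.792, 0.361, -0.493, -0.126], [-0.611, -0.491, 0.621, 0.819], [-0.018, 0.793, 0.609, 0.874], [0.0, 0.0, 0.0, 1.0]]
top [[611.3282125816452, 0.0, 315.0526388497695], [0.0, 611.3282125816452, 229.26766102609108], [0.0, 0.0, 1.0]] [-0.02010914  0.          0.          0.          0.        ] [[-0.017, 0.997, -0.078, 0.408], [-1.0, -0.018, -0.023, -0.013], [-0.024, 0.078, 0.997, 1.506], [0.0, 0.0, 0.0, 1.0]]
```

View pics/side0.png

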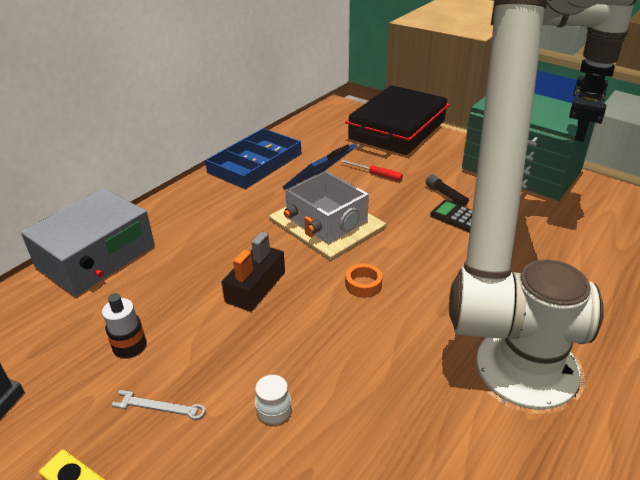

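View pics/top0.png

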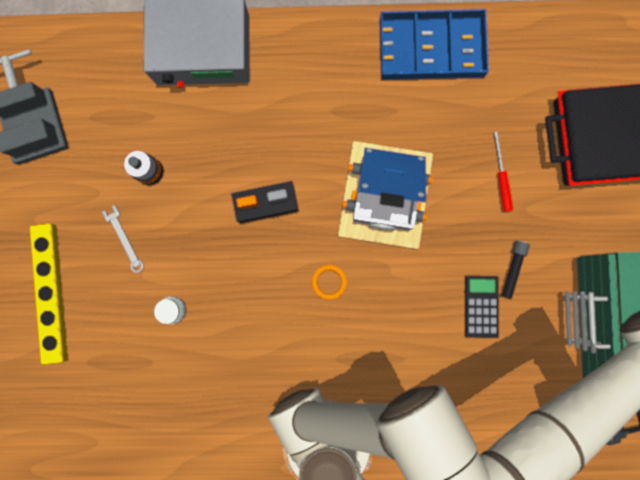

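The side view shows the pod at about (325,210), with the lid open away from the robot, and the orange key in the stand at (243,263). In the top view the pod is at (387,195), the tab at (393,200), the stand at (265,202) with the orange key at (246,201), and the tape roll at (330,282).

```bash
cat > m.py <<'E'
from h import *
def load(fn,cam):
    f=np.load(f"pics/{fn}.npz");return f["im"],cloud(cam,f["d"])
def rect(P):
    r=cv2.minAreaRect((P[:,:2]*1000).astype(np.float32));return np.round(r[0],1),np.round(r[1],1),round(r[2],2)
E
python3 - <<'E'
from m import *
for cam in("top","side"):
    im,w=load(cam+"0",cam);hsv=cv2.cvtColor(im,cv2.COLOR_RGB2HSV);H,S,V=cv2.split(hsv);x,y,z=np.moveaxis(w,-1,0)
    print(cam,"bench z",np.nanmedian(z[(x>.3)&(x<.4)&(y>-.05)&(y<.2)]))
    roi=(x>.3)&(x<.75)&(y>-.3)&(y<.05)
    if cam=="top":
        c=roi&(z>.008)&(z<.022); c=cv2.morphologyEx(c.astype(np.uint8),cv2.MORPH_OPEN,np.ones((3,3)))>0
        print("cradle",rect(w[c]),c.sum())
    rs=(x>.4)&(x<.7)&(y>.02)&(y<.3)
    s=rs&(z>.05)&(z<.072);s=cv2.morphologyEx(s.astype(np.uint8),cv2.MORPH_OPEN,np.ones((3,3)))>0
    print("stand top",rect(w[s]),np.median(w[s],0))
    for n,k in(("orange",(S>150)&(H<16)),("grey",S<60)):
        for zz in ((.105,.13),(.075,.13)):
            q=rs&(z>zz[0])&(z<zz[1])&k; P=w[q]
            if len(P)>5: print(n,len(P),rect(P),np.median(P[:,2]))
    b=roi&(H>100)&(H<125)&(S>120)&(z>.09);b=cv2.erode(b.astype(np.uint8),np.ones((3,3)))>0
    P=w[b];c0=P.mean(0);U,s_,Vt=np.linalg.svd(P-c0,full_matrices=False);n=Vt[2]*np.sign(Vt[2,2])
    print("lid",len(P),c0.round(4),n.round(4),"resid",s_[2]/len(P)**.5,"tilt",np.arccos(n[2]),"hdg",np.degrees(np.arctan2(n[1],n[0])))
    print(" min/max z",P[:,2].min(),P[:,2].max())
E
```

```text
top bench z -0.0004570350250383548
cradle (array([ 608.1, -153.5]), array([198.1, 240.6]), 79.85) 2182
stand top (array([591.5, 139.8]), array([ 71.7, 150.2]), 10.65) [0.58561428 0.13966539 0.06114762]
orange 57 (array([584.9, 174.6]), array([21.1, 42.7]), 11.84) 0.11567368655958621
orange 95 (array([585. , 174.2]), array([21.2, 43.3]), 11.44) 0.11038323735210076
grey 173 (array([597.9, 104.4]), array([21.5, 44. ]), 10.54) 0.11610160111380763
grey 212 (array([597.8, 104.3]), array([21.5, 44.1]), 10.22) 0.1152082839802323
lid 2272 [ 0.632  -0.1573  0.1695] [ 0.698  -0.1276  0.7046] resid 0.0017899915027937824 tilt 0.7889262206661944 hdg -10.358885801466025
 min/max z 0.10739337281364092 0.2281486630120042
side bench z -0.0008854834126350575
stand top (array([591. , 142.1]), array([ 73.3, 152.5]), 9.14) [0.57538403 0.16338154 0.05999182]
orange 178 (array([584.2, 178.3]), array([23. , 47.9]), 9.86) 0.11317778042145188
orange 371 (array([584. , 178.3]), array([23.4, 48.2]), 10.53) 0.1036494185887008
grey 143 (array([596. , 108.4]), array([23.7, 44.3]), 18.09) 0.11346724284978238
grey 319 (array([596.1, 109.2]), array([24. , 44.9]), 13.64) 0.10243323691110984
lid 28 [ 0.5825 -0.1186  0.2159] [ 0.692  -0.121   0.7117] resid 0.0010199904098408665 tilt 0.7788841501481781 hdg -9.916783726874197
 min/max z 0.21163723532778944 0.2196642989430332
```

```bash
python3 - <<'E'
import cv2
a=cv2.resize(cv2.imread("pics/top0.png")[130:260,220:450],None,fx=3.4,fy=3.4,interpolation=cv2.INTER_CUBIC)
cv2.imwrite("pics/c0.png",a)
E
```

```text
(no output)
```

View pics/c0.png

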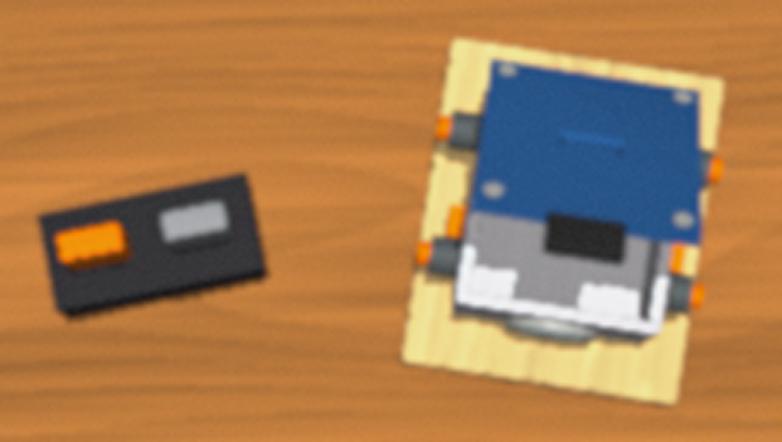

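The crop shows the lid slot at crop (591,140), the tab at (585,237) and the orange key at (90,243), which agrees with the fits: pod yaw about -10.2°, stand yaw about +10.6°, lid about 0.785 rad.

```bash
cat >> h.py <<'E'
C=np.array([.608,-.1535]);PY=np.radians(-10.2)
def pod(x,y=0):
    return C+np.array([np.cos(PY)*x-np.sin(PY)*y,np.sin(PY)*x+np.cos(PY)*y])
def rows(cmd,yaw,targets):
    # cmd pos, yaw deg of the commanded pose; targets (x,y,z,yawdeg)
    M=R.from_euler('xyz',[np.pi,0,np.radians(yaw)]).as_matrix()
    for t in targets:
        d=M.T@(np.array(t[:3])-cmd)*100; a=-((t[3]-yaw+180)%360-180)
        print([round(float(v),2) for v in (*d,a)])
E
python3 - <<'E'
from h import *
p=pod(-.030); print(p)
rows([.142,-.609,.223],-166.9,[(.142,-.609,.32,-166.9),(*p,.32,-100.2)])
E
```

```text
[ 0.57847413 -0.14818746]
[0.0, 0.0, -9.7, -0.0]
[-52.96, 34.99, -9.7, -66.7]
```

Request:
move_arm:
  plan:
    - [0,0,-6,0,4]
    - [-4,3,-9.7,-5,0]
    - [-10,6.5,-9.7,-13,0]
    - [-15.3,10,-9.7,-20,0]
    - [-20.5,13.5,-9.7,-27,0]
    - [-25.7,17,-9.7,-34,0]
    - [-31,20.5,-9.7,-41,0]
    - [-36,23.8,-9.7,-48,0]
    - [-41,27.1,-9.7,-55,0]
    - [-46,30.4,-9.7,-60,0]

```text
time_s: 1.35
tool_pos: [0.5207, -0.2076, 0.3193]
tcp_rot: [3.141, 0.0, -1.862]
contact_force: [0.8, -1.1, -1.0]
finger_gap: 0.0016
```

Request:
move_arm:
  plan:
    - [0,0,0,0,0]

```text
time_s: 1.48
tool_pos: [0.5219, -0.2063, 0.3181]
tcp_rot: [3.14, 0.0, -1.86]
contact_force: [0.2, -0.2, -0.5]
finger_gap: 0.0005
```

```bash
python3 - <<'E'
from h import *
o=ctrl.get_obs();p=pod(-.029)
rows(o["tool_pos"],np.degrees(o["tcp_rot"][2]),[(*p,.30,-100.2),(*p,.255,-100.2)])
for t in np.arange(.8,-.05,-.05):
    off=.012*min(1,t/.4)+.002
    print(round(t,2),round(80-182*np.cos(t)+10*np.sin(t)+off*1000,1),round(100+182*np.sin(t)+10*np.cos(t),1))
E
```

```text
[-7.19, -3.87, 1.81, -6.37]
[-7.19, -3.87, 6.31, -6.37]
0.8 -25.6 237.5
0.75 -32.4 231.4
0.7 -38.8 224.9
0.65 -44.8 218.1
0.6 -50.6 211.0
0.55 -55.9 203.7
0.5 -60.9 196.0
0.45 -65.5 188.2
0.4 -69.7 180.1
0.35 -75.0 171.8
0.3 -79.9 163.3
0.25 -84.4 154.7
0.2 -88.4 146.0
0.15 -92.0 137.1
0.1 -95.1 128.1
0.05 -97.8 119.1
-0.0 -100.0 110.0
```

Request:
move_arm:
  plan:
    - [-4,-2,1,-3.5,0]
    - [-7.2,-3.9,2,-6.4,0]
    - [-7.2,-3.9,4,-6.4,0]
    - [-7.2,-3.9,5.5,-6.4,0]
    - [-7.2,-3.9,6.3,-6.4,0]
    - [-7.2,-3.9,6.3,-6.4,0]

```text
time_s: 2.22
tool_pos: [0.5775, -0.1525, 0.2563]
tcp_rot: [3.141, -0.0, -1.755]
contact_force: [-0.5, -0.1, -0.1]
finger_gap: 0.0003
```

```bash
python3 - <<'E'
from h import *
im,w=cap("side","side1")
a=cv2.resize(im[100:270,230:420,::-1],None,fx=3.2,fy=3.2,interpolation=cv2.INTER_CUBIC);cv2.imwrite("pics/c1.png",a)
o=ctrl.get_obs();print(o["tool_pos"],np.degrees(o["tcp_rot"]),o["contact_force"])
E
```

```text
[ 0.57788257 -0.15244665  0.25702273] [-1.79963222e+02 -1.32093886e-02 -1.00529763e+02] [-0.52684963 -0.18018177 -0.04834681]
```

View pics/c1.png

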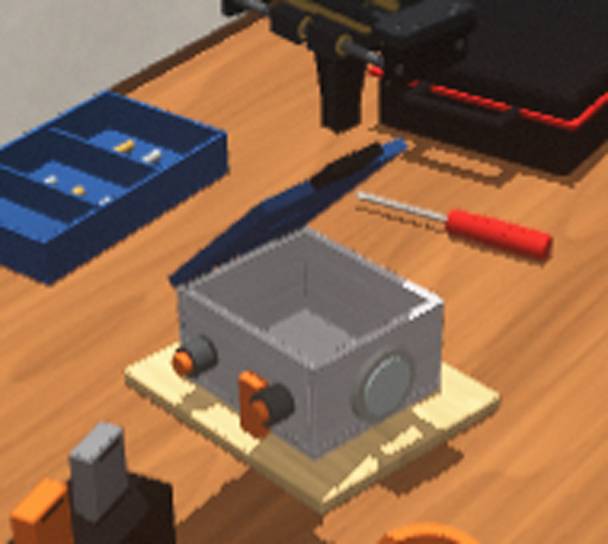

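The closed fingertips are at crop (340,125), just above the black tab at (350,160). I'll start pushing slowly along the arc.

Request:
move_arm:
  plan:
    - [0,0,0.8,0,0]
    - [0,0,1.4,0,0]
    - [0,0.1,1.8,0,0]
    - [0,0.35,2.2,0,0]
    - [0,0.65,2.6,0,0]
    - [0,1.0,3.0,0,0]
    - [0,1.3,3.35,0,0]
    - [0,1.6,3.7,0,0]
    - [0,1.9,4.05,0,0]
    - [0,2.15,4.4,0,0]

```text
time_s: 3.52
tool_pos: [0.5566, -0.1479, 0.2123]
tcp_rot: [3.141, 0.0, -1.754]
contact_force: [-0.0, -0.1, 1.2]
finger_gap: 0.0001
```

Request:
move_arm:
  plan:
    - [0,0.27,0.37,0,0]
    - [0,0.53,0.73,0,0]
    - [0,0.8,1.1,0,0]
    - [0,1.03,1.5,0,0]
    - [0,1.27,1.9,0,0]
    - [0,1.5,2.3,0,0]
    - [0,1.7,2.7,0,0]
    - [0,1.92,3.1,0,0]
    - [0,2.2,3.5,0,0]
    - [0,2.45,3.9,0,0]

```text
time_s: 4.78
tool_pos: [0.5329, -0.1434, 0.1733]
tcp_rot: [-3.141, 0.0, -1.754]
contact_force: [0.8, -0.8, 0.8]
finger_gap: 0.0008
```

Request:
move_arm:
  plan:
    - [0,0.25,0.45,0,0]
    - [0,0.5,0.85,0,0]
    - [0,0.75,1.3,0,0]
    - [0,0.95,1.7,0,0]
    - [0,1.15,2.15,0,0]
    - [0,1.35,2.6,0,0]
    - [0,1.55,3.0,0,0]
    - [0,1.7,3.45,0,0]
    - [0,1.85,3.9,0,0]
    - [0,2.0,4.3,0,0]

```text
time_s: 6.02
tool_pos: [0.5129, -0.1398, 0.1302]
tcp_rot: [3.141, -0.0, -1.754]
contact_force: [1.6, 0.1, 0.0]
finger_gap: 0.0006
```

Request:
move_arm:
  plan:
    - [0,0.1,0.3,0,0]
    - [0,0.15,0.6,0,0]
    - [0,0.2,0.9,0,0]
    - [0,0.25,1.2,0,0]
    - [0,0.3,1.4,0,0]
    - [0,0.35,1.6,0,0]
    - [0,0.35,1.75,0,0]

```text
time_s: 6.9
tool_pos: [0.5095, -0.1392, 0.1129]
tcp_rot: [3.141, -0.0, -1.754]
contact_force: [0.5, -0.3, 1.4]
finger_gap: 0.0001
```

```bash
python3 - <<'E'
from h import *
im,w=cap("side","side2")
a=cv2.resize(im[100:270,230:420,::-1],None,fx=3.2,fy=3.2,interpolation=cv2.INTER_CUBIC);cv2.imwrite("pics/c2.png",a)
o=ctrl.get_obs();print(o["tool_pos"],np.degrees(o["tcp_rot"]),o["contact_force"])
E
```

```text
[ 0.50942131 -0.13915343  0.11274636] [ 1.79965464e+02  2.09987797e-04 -1.00496994e+02] [-0.08294836 -0.04572028  0.56311971]
```

View pics/c2.png

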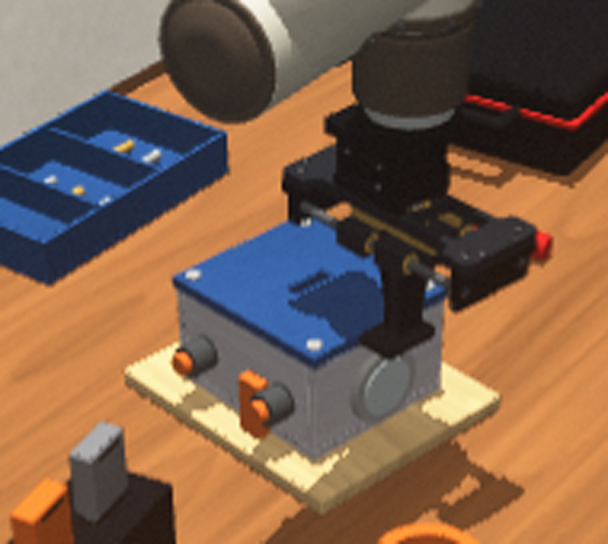

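The lid is almost closed, with the fingers on the tab at crop (400,330). I'll press gently the rest of the way.

Request:
move_arm:
  plan:
    - [0,0,0.1,0,0]
    - [0,0,0.2,0,0]
    - [0,0,0.25,0,0]
    - [0,0,0.3,0,0]
    - [0,0,0.3,0,0]

```text
time_s: 7.58
tool_pos: [0.5093, -0.1392, 0.1104]
tcp_rot: [3.141, -0.0, -1.754]
contact_force: [-2.1, 2.0, 4.3]
finger_gap: 0.0006
```

Request:
move_arm:
  plan:
    - [0,0,0.05,0,0]
    - [0,0,0.1,0,0]
    - [0,0,0.15,0,0]
    - [0,0,0.15,0,0]

```text
time_s: 8.07
tool_pos: [0.5093, -0.1392, 0.1103]
tcp_rot: [3.141, -0.0, -1.753]
contact_force: [-5.8, 2.6, 12.9]
finger_gap: 0.0006
```

The lid is closed: the height stays at 0.110 m while the force rises. Next I'll lift off and photograph the lid clear of the arm, on the way to the key.

```bash
python3 - <<'E'
from h import *
o=ctrl.get_obs();print(o["tool_pos"])
rows(o["tool_pos"],-100.5,[(.5093,-.1392,.24,-100.5),(.5845,.1755,.24,-79.4),(.5845,.1755,.14,-79.4)])
E
```

```text
[ 0.50931794 -0.13918738  0.11028452]
[0.0, 0.0, -12.97, -0.0]
[-32.31, -1.66, -12.97, -21.1]
[-32.31, -1.66, -2.97, -21.1]
```

Request:
move_arm:
  plan:
    - [0,0,-1,0,0]
    - [0,0,-5,0,2]
    - [0,0,-11,0,8.7]
    - [-5,-0.3,-13,-3,8.7]
    - [-11,-0.6,-13,-7,8.7]
    - [-17,-0.9,-13,-11,8.7]
    - [-23,-1.2,-13,-15,8.7]
    - [-28,-1.5,-13,-19,8.7]
    - [-32.3,-1.7,-13,-21.1,8.7]
    - [-32.3,-1.7,-13,-21.1,8.7]

```text
time_s: 9.32
tool_pos: [0.5857, 0.178, 0.2375]
tcp_rot: [3.141, 0.0, -1.382]
contact_force: [0.4, -0.5, -1.0]
finger_gap: 0.0817
```

```bash
python3 - <<'E'
from h import *
o=ctrl.get_obs();print(o["tool_pos"],np.degrees(o["tcp_rot"]),o["contact_force"])
im,w=cap("top","top3");im2,w2=cap("side","side3")
def up(i,f):return cv2.resize(i[...,::-1],None,fx=f,fy=f,interpolation=cv2.INTER_CUBIC)
a=up(im[140:250,200:450],3);cv2.imwrite("pics/c3.png",np.vstack([a,cv2.resize(im2[130:300,210:400,::-1],(750,671))[100:,:]])[:900])
cv2.imwrite("pics/c3.png",np.vstack([up(im[140:250,200:450],2.6),up(im2[160:270,210:460],2.6)]))
E
```

```text
[0.585689   0.17803285 0.23750121] [ 1.79981569e+02  1.92629720e-03 -7.91994523e+01] [ 0.41891191 -0.47790459 -0.95319194]
```

View pics/c3.png

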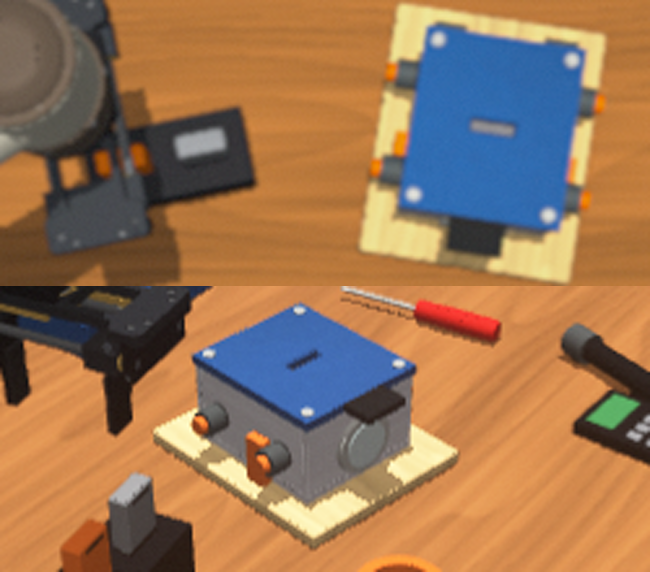

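The lid is closed flat, with the slot at composite (492,128) in the top view and (303,360) in the side view. I'll measure it from both cameras.

```bash
cat >> h.py <<'E'
def ray(name,uv,z):
    m=ctrl.camera_model(name);K=np.array(m["intrinsics"],float);d=np.array(m["distortion"],float);T=np.linalg.inv(np.array(m["world_to_cam"]))
    p=cv2.undistortPoints(np.array(uv,float).reshape(-1,1,2),K,d).reshape(-1,2)
    v=np.c_[p[:,0],-p[:,1],-np.ones(len(p))]@T[:3,:3].T
    return T[:3,3]+v*((z-T[2,3])/v[:,2])[:,None]
E
cat > s.py <<'E'
from h import *
def slot(cam,fn):
    im=np.load(f"pics/{fn}.npz")["im"]
    H,S,V=cv2.split(cv2.cvtColor(im,cv2.COLOR_RGB2HSV))
    b=((H>100)&(H<125)&(S>120)).astype(np.uint8)
    n,l,st,ce=cv2.connectedComponentsWithStats(b)
    cc=(330,150) if cam=="top" else (280,170)
    k=max((i for i in range(1,n) if cc[0]-30<ce[i][0]<cc[0]+150 and ce[i][1]>cc[1]),key=lambda i:st[i][4])
    cs,hi=cv2.findContours((l==k).astype(np.uint8),cv2.RETR_CCOMP,cv2.CHAIN_APPROX_NONE)
    out=max(cs,key=cv2.contourArea)
    ys,xs=np.nonzero(l==k)
    P=ray(cam,out.reshape(-1,2),.11)
    r=cv2.minAreaRect((P[:,:2]*1000).astype(np.float32));print(cam,"lid",r,"area",st[k][4])
    h=[c for i,c in enumerate(cs) if hi[0][i][3]>=0];h=[c for c in h if abs(c.reshape(-1,2).mean(0)-out.reshape(-1,2).mean(0)).max()<12]
    c=max(h,key=cv2.contourArea);m=np.zeros(b.shape,np.uint8);cv2.drawContours(m,[c],-1,1,-1);m[l==k]=0
    # weighted by "not blue" on a small window
    x,y,w_,h_=cv2.boundingRect(c);win=(slice(y-2,y+h_+2),slice(x-2,x+w_+2))
    sat=np.linalg.norm(im[win].astype(float)-np.median(im[l==k],0),axis=-1);sat[sat<15]=0
    yy,xx=np.mgrid[win];u=[(xx*sat).sum()/sat.sum(),(yy*sat).sum()/sat.sum()]
    Q=ray(cam,np.argwhere(m)[:,::-1],.11)
    print(" slot px",u,"world",ray(cam,[u],.11).round(4),"mask mean",Q.mean(0).round(4),len(Q),cv2.minAreaRect((Q[:,:2]*1000).astype(np.float32)))
slot("top","top3");slot("side","side3")
E
python3 s.py
```

```text
top lid ((607.1361083984375, -152.99783325195312), (145.1866912841797, 165.8566131591797), 79.65959167480469) area 4094
 slot px [np.float64(389.1075452541366), np.float64(188.62134203754817)] world [[ 0.6078 -0.1533  0.11  ]] mask mean [ 0.6074 -0.1534  0.11  ] 87 ((607.2698364257812, -152.90724182128906), (37.77656555175781, 12.074769020080566), 81.65642547607422)
side lid ((604.3030395507812, -148.5236053466797), (143.012451171875, 163.3360137939453), 79.86982727050781) area 1910
 slot px [np.float64(326.1795933026184), np.float64(188.16182505397455)] world [[ 0.6052 -0.15    0.11  ]] mask mean [ 0.6046 -0.1469  0.11  ] 13 ((604.1854248046875, -145.928955078125), (25.347427368164062, 5.166678428649902), 79.54965209960938)
```

Request:
move_arm:
  plan:
    - [0.15,0,5,0,8.7]
    - [0.15,0,9,0,8.7]
    - [0.15,0,12,0,8.7]
    - [0.15,0,14.5,0,8.7]
    - [0.15,0,16,0,8.7]
    - [0.15,0,16.4,0,8.7]
    - [0.15,0,16.4,0,8.7]

```text
time_s: 10.3
tool_pos: [0.5859, 0.1737, 0.0753]
tcp_rot: [-3.14, 0.0, -1.386]
contact_force: [0.9, 0.4, 0.5]
finger_gap: 0.087
```

Request:
move_arm:
  plan:
    - [0,0,0,0,4]
    - [0,0,0,0,2.6]
    - [0,0,0,0,2.2]
    - [0,0,0,0,1.8]
    - [0,0,0,0,1]
    - [0,0,0,0,0.5]
    - [0,0,0,0,0]
    - [0,0,0,0,0]

```text
time_s: 11.3
tool_pos: [0.5855, 0.1739, 0.0745]
tcp_rot: [-3.142, 0.0, -1.386]
contact_force: [0.7, -0.1, -0.6]
finger_gap: 0.0198
```

Request:
move_arm:
  plan:
    - [0,0,-0.5,0,0]
    - [0,0,-1.5,0,0]
    - [0,0,-3.5,0,0]
    - [0,0,-6,0,0]
    - [0,0,-9,0,0]
    - [0,0,-12,0,0]
    - [0,0,-15,0,0]
    - [0,0,-16.5,0,0]
    - [0,0,-16.5,0,0]

```text
time_s: 12.42
tool_pos: [0.5857, 0.174, 0.2407]
tcp_rot: [-3.139, 0.001, -1.386]
contact_force: [-0.6, -0.6, -1.2]
finger_gap: 0.0195
```

```bash
python3 - <<'E'
from h import *
o=ctrl.get_obs();print(o["tool_pos"],np.degrees(o["tcp_rot"]),o["contact_force"],o["finger_gap"])
rows(o["tool_pos"],np.degrees(o["tcp_rot"][2]),[(.607,-.152,.235,-100.2)])
E
```

```text
[0.58571713 0.1740484  0.24067548] [-1.79873844e+02  6.05663872e-02 -7.93953977e+01] [-0.64237511 -0.55684969 -1.1667809 ] 0.019512310048008928
[32.44, 3.91, 0.57, 20.8]
```

Request:
move_arm:
  plan:
    - [3,0.4,0,2,0]
    - [7.5,0.9,0,5,0]
    - [12,1.4,0,8,0]
    - [16.5,2,0,11,0]
    - [21,2.5,0,14,0]
    - [25.5,3,0,17,0]
    - [29.5,3.6,0,19.5,0]
    - [31.8,3.9,0.3,20.8,0]
    - [32.4,3.9,0.6,20.8,0]
    - [32.4,3.9,0.6,20.8,0]

```text
time_s: 13.68
tool_pos: [0.6062, -0.1516, 0.232]
tcp_rot: [3.139, -0.0, -1.749]
contact_force: [-0.2, -0.6, -1.4]
finger_gap: 0.0197
```

```bash
python3 - <<'E'
from h import *
o=ctrl.get_obs();print(o["tool_pos"],np.degrees(o["tcp_rot"]),o["contact_force"],o["finger_gap"])
im,w=cap("top","top4");im2,w2=cap("side","side4")
def up(i,f):return cv2.resize(i[...,::-1],None,fx=f,fy=f,interpolation=cv2.INTER_CUBIC)
cv2.imwrite("pics/c4.png",np.hstack([up(im[130:250,340:440],4),up(im2[110:230,270:370],4)]))
E
```

```text
[ 0.6062159  -0.15160411  0.23200077] [ 1.79840866e+02 -1.55875501e-04 -1.00201814e+02] [-0.24580912 -0.58701439 -1.39783141] 0.019707116861296888
```

View pics/c4.png

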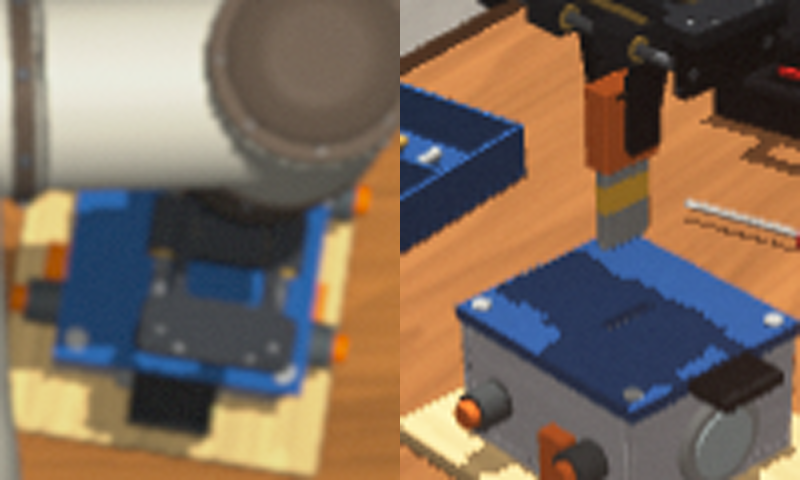

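Request:
move_arm:
  plan:
    - [0.1,-0.1,1.0,0,0]
    - [0.18,-0.18,2.5,0,0]
    - [0.18,-0.18,3.6,0,0]
    - [0.18,-0.18,4.2,0,0]
    - [0.18,-0.18,4.4,0,0]
    - [0.18,-0.18,4.4,0,0]
    - [0.18,-0.18,4.4,0,0]

```text
time_s: 14.65
tool_pos: [0.6085, -0.154, 0.1901]
tcp_rot: [-3.14, 0.0, -1.749]
contact_force: [0.2, -0.8, -0.6]
finger_gap: 0.0198
```

```bash
python3 - <<'E'
from h import *
o=ctrl.get_obs();print(o["tool_pos"],np.degrees(o["tcp_rot"]),o["contact_force"],o["finger_gap"])
im2,w2=cap("side","side5")
x0,y0=295,130
a=cv2.resize(im2[y0:y0+75,x0:x0+70,::-1],None,fx=8,fy=8,interpolation=cv2.INTER_NEAREST)
# predicted outlines (side camera, side-measured frame): slot on lid, key tip & handle bottom for key at (xk,yk)
m=ctrl.camera_model("side");W=np.array(m["world_to_cam"]);K=np.array(m["intrinsics"]);d=np.array(m["distortion"])
for i in range(0,70,10): cv2.putText(a,str(x0+i),(i*8,10),0,.35,(255,255,255),1)
for i in range(0,75,10): cv2.putText(a,str(y0+i),(0,i*8+10),0,.35,(255,255,255),1)
cv2.imwrite("pics/c5.png",a)
E
```

```text
[ 0.60852852 -0.15397615  0.19010689] [-1.79935807e+02  4.46996088e-03 -1.00191091e+02] [ 0.23145462 -0.78903733 -0.61033878] 0.019750120435765985
```

View pics/c5.png

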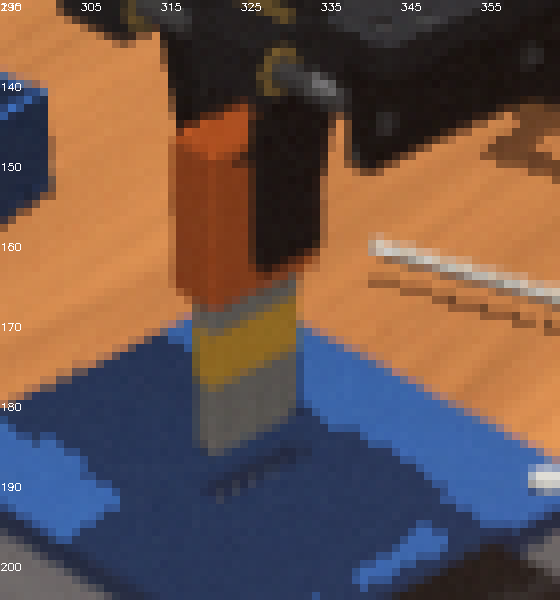

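```bash
python3 - <<'E'
from h import *
m=ctrl.camera_model("side");W=np.array(m["world_to_cam"]);K=np.array(m["intrinsics"]);d=np.array(m["distortion"])
def proj(P):
    c=np.c_[P,np.ones(len(P))]@W.T;c=c[:,:3]*[1,-1,-1]
    return cv2.projectPoints(c,np.zeros(3),np.zeros(3),K,d)[0].reshape(-1,2)
a=np.radians(-10.2);Rm=np.array([[np.cos(a),-np.sin(a)],[np.sin(a),np.cos(a)]])
tz=.1226
for n,uv,z,l in(("hF",(321.4,168.5),tz+.055,(-10,22)),("hL",(316.6,165.4),tz+.055,(10,22)),("hR",(334.8,162.2),tz+.055,(-10,-22)),
                ("bF",(321.3,186.4),tz,(-3,17)),("bR",(331.5,181.7),tz,(-3,-17))):
    print(n,(ray("side",[uv],z)[0,:2]*1000-Rm@l).round(1))
for S in((.6052,-.150),(.6063,-.1489)):
    q=np.array([Rm@np.array(l)/1000+S for l in((-5,19),(5,19),(5,-19),(-5,-19))])
    print(S,proj(np.c_[q,np.full(4,.11)]).round(1).tolist())
E
```

```text
hF [ 608.8 -151.9]
hL [ 607.5 -153.3]
hR [ 608.5 -152.1]
bF [ 607.7 -150.7]
bR [ 606.5 -149.9]
(0.6052, -0.15) [[321.9, 191.8], [319.2, 190.2], [330.3, 184.6], [333.1, 186.1]]
(0.6063, -0.1489) [[321.3, 191.8], [318.6, 190.3], [329.7, 184.7], [332.4, 186.2]]
```

The side view has the blade's bottom front corner at (321,186) and the slot running from (320,191) to (332,186). The key sits about 1–2 mm off, so I'll shift it, then lower it by feel.

Request:
move_arm:
  plan:
    - [-0.07,0.14,0.2,0,0]
    - [-0.07,0.14,0.6,0,0]
    - [-0.07,0.14,0.9,0,0]
    - [-0.07,0.14,1.1,0,0]
    - [-0.07,0.14,1.25,0,0]
    - [-0.07,0.14,1.35,0,0]
    - [-0.07,0.14,1.45,0,0]
    - [-0.07,0.14,1.5,0,0]
    - [-0.07,0.14,1.5,0,0]

```text
time_s: 15.82
tool_pos: [0.6069, -0.1533, 0.1746]
tcp_rot: [3.142, -0.0, -1.749]
contact_force: [-0.1, -1.8, -1.6]
finger_gap: 0.0195
```

Request:
move_arm:
  plan:
    - [0,0,0.1,0,0]
    - [0,0,0.2,0,0]
    - [0,0,0.3,0,0]
    - [0,0,0.4,0,0]
    - [0,0,0.4,0,0]

```text
time_s: 16.45
tool_pos: [0.6072, -0.1534, 0.1736]
tcp_rot: [-3.139, -0.001, -1.748]
contact_force: [-3.8, -1.0, 11.4]
finger_gap: 0.0196
```

Request:
move_arm:
  plan:
    - [0,0.05,-0.1,0,0]
    - [0,0.1,-0.1,0,0]
    - [0,0.1,-0.1,0,0]
    - [0,0.1,0,0,0]
    - [0,0.1,0,0,0]

```text
time_s: 17.08
tool_pos: [0.607, -0.1533, 0.1737]
tcp_rot: [-3.138, -0.001, -1.748]
contact_force: [-2.2, -1.6, 10.3]
finger_gap: 0.0197
```

Request:
move_arm:
  plan:
    - [0,0,-0.3,0,0]
    - [0,0,-0.5,0,0]
    - [0,0,-0.5,0,0]
    - [0,0,-0.5,0,0]

```text
time_s: 17.58
tool_pos: [0.6059, -0.1529, 0.1751]
tcp_rot: [3.141, -0.0, -1.749]
contact_force: [0.3, -3.1, -1.7]
finger_gap: 0.0199
```

```bash
python3 - <<'E'
from h import *
o=ctrl.get_obs();print(o["tool_pos"],np.degrees(o["tcp_rot"]),o["contact_force"],o["ft_torque"])
im2,w2=cap("side","side6")
x0,y0=295,130
a=cv2.resize(im2[y0:y0+75,x0:x0+70,::-1],None,fx=8,fy=8,interpolation=cv2.INTER_NEAREST)
a=cv2.convertScaleAbs(a,alpha=1.6)
cv2.imwrite("pics/c6.png",a)
E
```

```text
[ 0.60587661 -0.15289654  0.17506061] [ 1.79957178e+02 -1.77753665e-02 -1.00190879e+02] [ 0.33168984 -3.13004754 -1.65078591] [-1.30798006e+00 -9.30807471e-02 -6.32478308e-04]
```

View pics/c6.png

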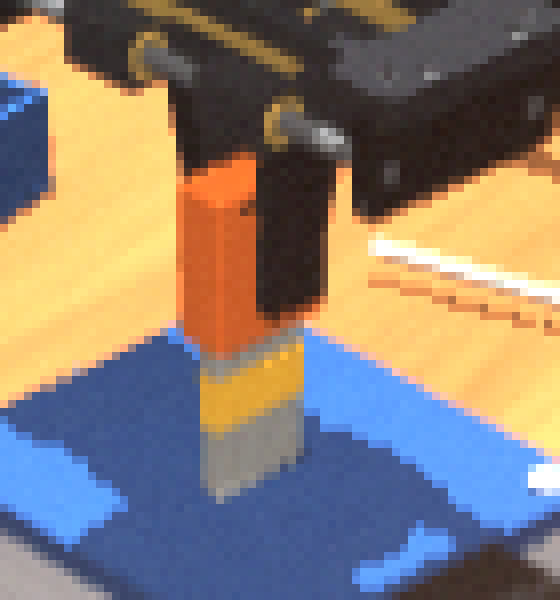

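The blade's bottom edge, (322,192) to (332,187), now lies on the slot's front edge, so the tip is in the mouth. The side force of -3 N in y says the key should go towards -y.

Request:
move_arm:
  plan:
    - [0.05,0,0,0,0]
    - [0.1,0,0,0,0]
    - [0.1,0,0,0,0]

```text
time_s: 18.0
tool_pos: [0.6058, -0.1533, 0.1754]
tcp_rot: [3.141, 0.001, -1.749]
contact_force: [0.1, -1.0, -2.1]
finger_gap: 0.0197
```

Request:
move_arm:
  plan:
    - [0,0,0.1,0,0]
    - [0,0,0.2,0,0]
    - [0,0,0.3,0,0]
    - [0,0,0.4,0,0]
    - [0,0,0.4,0,0]

```text
time_s: 18.62
tool_pos: [0.6059, -0.1535, 0.1743]
tcp_rot: [-3.14, -0.0, -1.748]
contact_force: [-3.0, 2.5, 8.6]
finger_gap: 0.0199
```

Request:
move_arm:
  plan:
    - [0,0,-0.4,0,0]
    - [0,0,-0.4,0,0]
    - [0.1,0,-0.4,0,0]
    - [0.2,0,-0.4,0,0]
    - [0.2,0,-0.4,0,0]

```text
time_s: 19.25
tool_pos: [0.6054, -0.1559, 0.1752]
tcp_rot: [3.141, -0.0, -1.749]
contact_force: [0.3, -0.1, -0.5]
finger_gap: 0.0198
```

Request:
move_arm:
  plan:
    - [-0.1,0,0,0,0]
    - [-0.2,0,0,0,0]
    - [-0.3,0,0,0,0]
    - [-0.4,0,0,0,0]
    - [-0.4,0,0,0,0]

```text
time_s: 19.88
tool_pos: [0.6059, -0.1527, 0.1756]
tcp_rot: [3.141, -0.001, -1.749]
contact_force: [-1.1, -4.9, -1.5]
finger_gap: 0.0197
```

Request:
move_arm:
  plan:
    - [0.1,0,0,0,0]
    - [0.2,0,0,0,0]
    - [0.2,0.1,0,0,0]
    - [0.2,0.2,0,0,0]
    - [0.2,0.2,0,0,0]

```text
time_s: 20.5
tool_pos: [0.6053, -0.1531, 0.1758]
tcp_rot: [-3.138, 0.001, -1.748]
contact_force: [4.5, -1.3, -3.4]
finger_gap: 0.02
```

Request:
move_arm:
  plan:
    - [0,-0.1,0,0,0]
    - [0,-0.2,0,0,0]
    - [0,-0.3,0,0,0]
    - [0,-0.4,0,0,0]
    - [0,-0.4,0,0,0]

```text
time_s: 21.12
tool_pos: [0.6071, -0.1542, 0.1752]
tcp_rot: [3.14, -0.0, -1.749]
contact_force: [0.2, -0.5, -1.2]
finger_gap: 0.0199
```

Walls felt at y = -0.1527 (the +y side) and x = 0.6053 (the -x side), so the slot centre is near (0.6075, -0.155).

Request:
move_arm:
  plan:
    - [0.07,-0.04,0,0,0]
    - [0.07,-0.04,0.1,0,0]
    - [0.07,-0.04,0.2,0,0]
    - [0.07,-0.04,0.3,0,0]
    - [0.07,-0.04,0.4,0,0]
    - [0.07,-0.04,0.4,0,0]

```text
time_s: 21.88
tool_pos: [0.608, -0.1549, 0.1714]
tcp_rot: [3.141, 0.0, -1.749]
contact_force: [0.7, -0.0, -0.7]
finger_gap: 0.0198
```

Request:
move_arm:
  plan:
    - [0,0,0.2,0,0]
    - [0,0,0.4,0,0]
    - [0,0,0.6,0,0]
    - [0,0,0.8,0,0]
    - [0,0,0.8,0,0]

```text
time_s: 22.5
tool_pos: [0.6079, -0.1549, 0.1633]
tcp_rot: [3.141, -0.0, -1.749]
contact_force: [-0.2, 0.2, -0.8]
finger_gap: 0.0197
```

Sliding freely, so I'll continue to mid-band (TCP z about 0.1425).

Request:
move_arm:
  plan:
    - [0,0,0.3,0,0]
    - [0,0,0.6,0,0]
    - [0,0,0.9,0,0]
    - [0,0,1.2,0,0]
    - [0,0,1.5,0,0]
    - [0,0,1.8,0,0]
    - [0,0,2.0,0,0]
    - [0,0,2.1,0,0]
    - [0,0,2.1,0,0]
    - [0,0,2.1,0,0]

```text
time_s: 23.75
tool_pos: [0.6081, -0.1549, 0.1427]
tcp_rot: [-3.141, -0.0, -1.749]
contact_force: [0.2, 0.7, -1.8]
finger_gap: 0.0198
```

```bash
python3 - <<'E'
from h import *
o=ctrl.get_obs();print(o["tool_pos"],np.degrees(o["tcp_rot"]),o["contact_force"],o["finger_gap"])
im2,w2=cap("side","side7")
x0,y0=290,135
a=cv2.resize(im2[y0:y0+75,x0:x0+80,::-1],None,fx=8,fy=8,interpolation=cv2.INTER_NEAREST)
cv2.imwrite("pics/c7.png",cv2.convertScaleAbs(a,alpha=1.6))
E
```

```text
[ 0.60812373 -0.15489387  0.14265653] [-1.79987195e+02 -1.26907980e-04 -1.00186323e+02] [ 0.23190533  0.74207029 -1.81955099] 0.019766099347741036
```

View pics/c7.png

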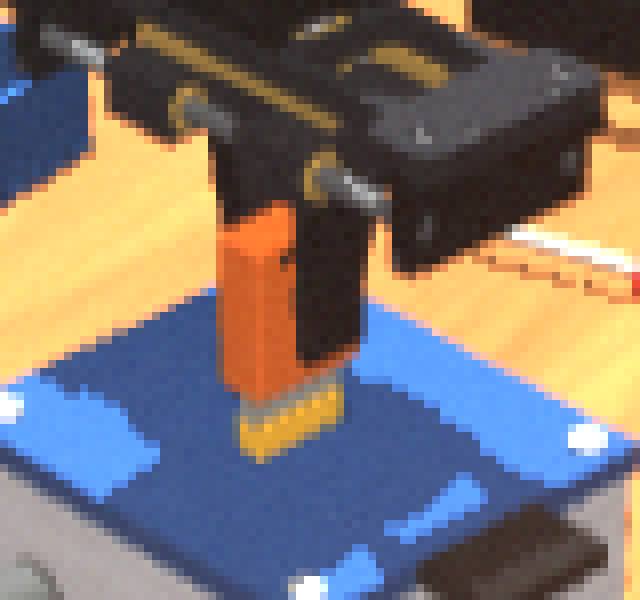

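The yellow band meets the lid at about mid-band: about 33 of the roughly 57 crop pixels for the whole band are visible at crop (260,440). The lid is flat and the forces are near zero. I'll let it settle and hand in.

Request:
move_arm:
  plan:
    - [0,0,0,0,0]
    - [0,0,0,0,0]
    - [0,0,0,0,0]
    - [0,0,0,0,0]

```text
time_s: 24.3
tool_pos: [0.608, -0.1549, 0.1425]
tcp_rot: [3.142, 0.0, -1.749]
contact_force: [0.7, -0.2, -0.6]
finger_gap: 0.0195
```

```bash
python3 -c "
from cell import ctrl
o=ctrl.get_obs();print(o['tool_pos'],o['contact_force'],o['finger_gap'],abs(o['qd']).max());print(ctrl.finish_job())"
```

```text
[ 0.60803699 -0.15486506  0.14253137] [ 0.68038729 -0.17610364 -0.62585342] 0.019478072759091965 0.0022382107799802805
the job is handed in; nothing more can be done
None
```

I closed the lid slowly along its arc; the fingers stopped at z = 0.110 m and the force rose to 13 N. I then took the orange key from the stand and lowered its blade into the slot. The job was handed in at 24.3 s with the key still gripped there.

- **Last checks:** the key is upright and still with near-zero contact force, and the finger gap is 19.5 mm. The lid's top face is at about the middle of the yellow band: about 35 mm of blade is inserted by the arm reading, about 33.5 mm by the last picture. The lid is shut.
- **What disagreed:** the two cameras put the slot 3–4 mm apart. My first two tries at the slot met its edge with about 9–11 N, so I found its walls by light touch and then the blade slid in freely.
- **Not checked:** I took no last picture of the whole bench. The grey key was still in place after the lid was closed, and no later move touched it or the other things that I know of.

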